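Paint jars back behind the rack's lip

TASK

The craft session is over: put the red and the blue paint jar back in the wooden paint rack, where the yellow one already is. Lift each over the rack's front lip and leave all three jars standing upright on the rack's floor, behind the lip.

Things in the scene. Friction and masses are not known exactly. Their poses are not given: they have to be found in the camera images.
- rack: low open wooden paint rack fixed to the table, a tray 114 mm deep (its x) and 404 mm long (its y); origin at the centre of its underside on the table, z up, its x points from the front lip to the back board, its y along the lip. Flat floor 12 mm thick, 90 mm deep by 380 mm long inside, centred on the origin. The dark front lip, on the robot's side (-x), and the two end walls reach 47 mm above the table, the back board 60 mm; all walls 12 mm thick.
- red_jar: a closed round paint jar, red body with a white label band and a red lid, a plain upright cylinder 50 mm across and 95 mm tall (lid included), about 0.2 kg; origin at the centre of its underside, z up. Starts on the table between robot and rack, in a row with the blue jar and a green one of the same shape that is not wanted; which stands where varies, and they are at least 100 mm apart between centres.
- blue_jar: a closed round paint jar, blue body with a white label band and a blue lid, a plain upright cylinder 50 mm across and 95 mm tall (lid included), about 0.2 kg; origin at the centre of its underside, z up. Starts on the table in the same row.
- yellow_jar: a closed round paint jar, yellow body with a white label band and a yellow lid, a plain upright cylinder 50 mm across and 95 mm tall (lid included), about 0.2 kg; origin at the centre of its underside, z up. Already stands loose in the rack, midway between lip and back board, up to 110 mm to either side of the rack's middle; always leaves room for the two others beside it.
Things that resemble listed ones, but are neither listed nor needed, are in the scene too. There is more than one size of the yellow_jar; the one meant has the size given above. What is shaped like the blue_jar but pink is not meant.

How it is judged:
At the end, for the whole second after the job is handed in: The red, blue and yellow jars all stand on the rack's floor between lip and back board (underside 7 to 20 mm above the rack's underside, centre within 25 mm of the rack's midline and within 170 mm of its middle lengthwise), upright within 10 degrees and at rest (below 0.03 m/s) (x of red_jar in the frame of rack between -0.025 and 0.025 m and y of red_jar in the frame of rack between -0.17 and 0.17 m and z of red_jar in the frame of rack between 0.007 and 0.02 m and angle between each of red_jar, blue_jar, yellow_jar's own z axis and vertical below 0.175 rad and linear speed of each of red_jar, blue_jar, yellow_jar below 0.03 m/s and x of blue_jar in the frame of rack between -0.025 and 0.025 m and y of blue_jar in the frame of rack between -0.17 and 0.17 m and z of blue_jar in the frame of rack between 0.007 and 0.02 m and x of yellow_jar in the frame of rack between -0.025 and 0.025 m and y of yellow_jar in the frame of rack between -0.17 and 0.17 m and z of yellow_jar in the frame of rack between 0.007 and 0.02 m); the robot touches nothing.
It also fails if it takes over 58 s, if anything falls off the work surface, if the arm or the gripper's body presses on something with over 40 N, if the wrist force passes 120 N, or if a joint passes its speed limit or range.

ROBOT

A 6-joint arm with a two-finger parallel gripper is mounted at the origin on the work surface. World frame = base frame: x ahead of the robot, y to its left, z up, the work surface at z = 0. Lengths are in m, angles in rad, forces in N, time in s.
With the tool pointing down it reaches from about 0.35 to 0.725 m from the base axis. Payload 6 kg.
Tool frame: the origin (TCP) lies on the centre line of the jaws, within the pads' length; the fingertips stand 14 mm ahead of it and the grasp point (between the pads) lies 5 mm behind it; z points along the fingers, y is the direction in which the jaws open and shut (so a half turn about z gives the same grasp; the last joint's range is limited). The gripper opens to 85 mm and grips with 20 to 120 N. Pads are 22 mm wide; open, the fingers measure 114 mm over their backs; the gripper's body (76 mm by 85 mm) begins 54 mm behind the grasp point. The pads swing forward as they close: fully open they stand 13 mm farther back than shut.
Start: joints at [1.621, 0.04, 0.085, 0, -1.615, -0.334], TCP at [0.168, 0.576, 0.245] pointing down, gripper open.
Joint ranges: [-2.56, 2.56], [-1.29, 2.01], [-1.08, 1.49], [-3.29, 1.98], [-2.81, -0.18], [-2.99, 2.99]. Speed limits (rad/s): [2.57, 2.57, 3.01, 3.14, 3.14, 3.14].

INTERFACE

Orientations are given as a rotation vector (axis times angle).
In Python, from plant import readout, get_image, ctrl, models gives the robot as it stands.
- The arm moves only by the shell command python3 -m pendant 'ROWS' [OPENING] [FORCE]. ROWS is JSON, a list of rows, each an object with "offset": the shift along the tool's x, y, z in cm, a list of three; "spin": the turn about the tool's z in degrees. A call has 1 to 8 rows; each row is the pose to reach, as a shift and turn from the pose measured when the call began, along the tool's axes at that moment; what a row does not reach only later rows make up. A row lasts 1/10 s, in which the tool goes at most 50 mm and 8.59 degrees, less where a joint would pass 70% of its speed; a pose out of reach is approached as far as the arm can. A call with a gripper value outside its range is refused whole. OPENING is the closure, from -1 (fully open) to 1 (shut), set as the call begins (- or left out, the last holds). The fingers move at their own pace and stop on an object; FORCE is the grip in N (left out, the last holds). Time passes only in rows, so rows that repeat a pose let the fingers close. It gives the time, the measured TCP pose, the force and the opening at its end, in the units of the state.
- readout.get_state(): the state, without advancing time (a new reading comes with each control period).
- get_image(name): name is "scene" or "side" or "wrist"; returns a dict with "frame" (480x640x3 uint8, blue, green, red), "intrinsics" (3x3 intrinsics, pixels), "world_to_cam" (4x4, takes a point from world to camera coordinates). Camera axes: x right, y up, looking along -z (the intrinsics and any distortion apply to the point x, -y, -z); pixel columns grow to the right and rows downward; lengths in m; the calibration is good to about 2 mm. A picture is of the moment at which its call begins. There is no depth.
- ctrl.sign_off(): hands the job in, once; it reports no verdict.
Trained networks look in the newest picture that a camera, given by its name, has taken for a name from the list of things; names that differ only in an ending like _2 or _b are one class to them, and where a whole thing is asked for, a point or a joint stands for the part that bears it (a point fixed in the world has none). Each returns a list of dicts, best first, with "score" (0 to 1); they miss things now and then, are a little off and sometimes report something else, mostly with a low value. They report only what shows in the picture. A call takes as long as a camera call. They do not tell look-alikes from the thing itself.
- models.boxes_of(camera, thing): "bbox" ([left, top, width, height] in pixels, round what is visible of it).
- models.regions_of(camera, thing): "pixels" (480x640 bool, what is visible of it) and "bbox" ([left, top, width, height] in pixels, round what is visible of it).
The state is a dict: "time": time; "joint_positions": joint angles; "joint_velocities": joint speeds; "effort": joint torques, N m; "tool_pos": TCP position; "eef_rot": TCP orientation; "wrist_force": force on the tool from outside, world axes, zero at the start; "torque": the same for the moment, N m; "width": finger opening in m.
Only numpy, scipy, OpenCV 4.12 (cv2) and the standard library are available. Lean on these libraries where they do the work, as an engineer would, in place of code of your own. Each camera call takes 0.05 s, during which the arm holds its last target. There are 200 camera calls.

## Working session

There is one attempt and no reset: what is moved stays moved. The work goes in short steps, Python scripts to look and compute and a shell command to move; the robot and the scene stay as the last step left them, time stands still between calls to the robot, and variables do not carry over. Pictures are saved under pics/ and viewed, about 8 in all and at most 12, crops included, and the job is handed in when it is done.

```bash
ls; mkdir -p pics
cat > h.py <<'E'
import numpy as np, cv2
from plant import readout, get_image, ctrl, models
def ray(im,u,v):
    K=np.array(im["intrinsics"]);T=np.array(im["world_to_cam"])
    d=np.linalg.inv(K)@[u,v,1]; d=np.array([d[0],-d[1],-d[2]])
    R=T[:3,:3]; return -R.T@T[:3,3], R.T@d
def at_z(im,u,v,z):
    o,d=ray(im,u,v); return o+d*(z-o[2])/d[2]
def proj(im,p):
    K=np.array(im["intrinsics"]);T=np.array(im["world_to_cam"])
    c=T[:3,:3]@np.array(p)+T[:3,3]; q=K@[c[0],-c[1],-c[2]]; return q[:2]/q[2]
E
python3 - <<'E'
from h import *
s=readout.get_state();print({k:np.round(v,3).tolist() for k,v in s.items()})
a=get_image("scene");b=get_image("side")
cv2.imwrite("pics/scene1.png",a["frame"]);cv2.imwrite("pics/side1.png",b["frame"])
for n,im in(("scene",a),("side",b)):
  print(n,list(im.keys()),ray(im,320,240))
  for t in("red_jar","blue_jar","yellow_jar","rack"):
    for r in models.boxes_of(n,t):
      l,tp,w,h=r["bbox"];print(n,t,round(r["score"],2),np.round(r["bbox"]),"base@z0",at_z(im,l+w/2,tp+h,0).round(3)[:2],"top@95",at_z(im,l+w/2,tp,.095).round(3)[:2])
E
```

```text
pics
{'time': 0.0, 'joint_positions': [1.621, 0.041, 0.084, -0.0, -1.616, -0.334], 'joint_velocities': [-0.001, -0.0, 0.001, -0.001, -0.0, -0.0], 'effort': [-0.0, -36.82, 34.741, 6.932, -0.005, 0.0], 'tool_pos': [0.168, 0.576, 0.244], 'eef_rot': [3.108, -0.444, -0.0], 'wrist_force': [0.339, 0.472, -0.404], 'torque': [-0.025, -0.022, 0.016], 'width': 0.085}
scene ['frame', 'intrinsics', 'world_to_cam'] (array([ 0.95513328, -0.28796304,  0.57703416]), array([-0.59574305,  0.41292833, -0.68902798]))
scene red_jar 0.59 [357. 160.  34.  63.] base@z0 [0.475 0.156] top@95 [0.437 0.179]
scene blue_jar 0.7 [106. 266.  55.  75.] base@z0 [ 0.472 -0.262] top@95 [ 0.439 -0.224]
scene blue_jar 0.7 [122. 212.  50.  70.] base@z0 [ 0.379 -0.206] top@95 [ 0.344 -0.168]
scene yellow_jar 0.84 [185. 192.  59. 104.] base@z0 [ 0.464 -0.135] top@95 [ 0.361 -0.068]
scene yellow_jar 0.79 [294. 272.  44.  77.] base@z0 [ 0.625 -0.068] top@95 [ 0.584 -0.038]
scene yellow_jar 0.55 [170. 159.  51.  83.] base@z0 [ 0.342 -0.109] top@95 [ 0.264 -0.054]
scene yellow_jar 0.41 [180. 217. 287. 232.] base@z0 [ 0.741 -0.13
[... 153 characters left out ...]
rray([0.23846244, 0.55696203, 0.57707132]), array([ 0.33185302, -0.67462489, -0.65952455]))
side red_jar 0.6 [288. 277.  34.  63.] base@z0 [0.449 0.184] top@95 [0.465 0.146]
side blue_jar 0.9 [386. 150.  24.  45.] base@z0 [ 0.442 -0.234] top@95 [ 0.459 -0.252]
side blue_jar 0.79 [419. 170.  30.  19.] base@z0 [ 0.378 -0.288] top@95 [ 0.372 -0.21 ]
side yellow_jar 0.86 [364. 163.  41.  81.] base@z0 [ 0.415 -0.075] top@95 [ 0.467 -0.195]
side yellow_jar 0.84 [269. 169.  32.  57.] base@z0 [ 0.608 -0.043] top@95 [ 0.631 -0.095]
side yellow_jar 0.72 [408. 186.  53.  80.] base@z0 [ 0.315 -0.057] top@95 [ 0.358 -0.159]
side rack 0.61 [198. 150. 144. 165.] base@z0 [0.522 0.162] top@95 [ 0.694 -0.144]
```

View pics/scene1.png

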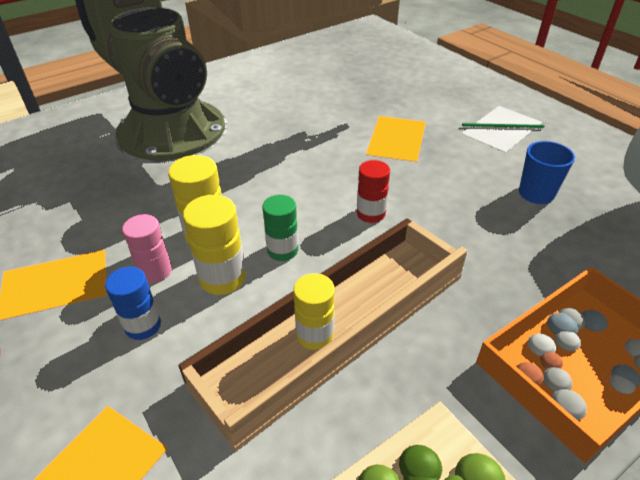

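View pics/side1.png

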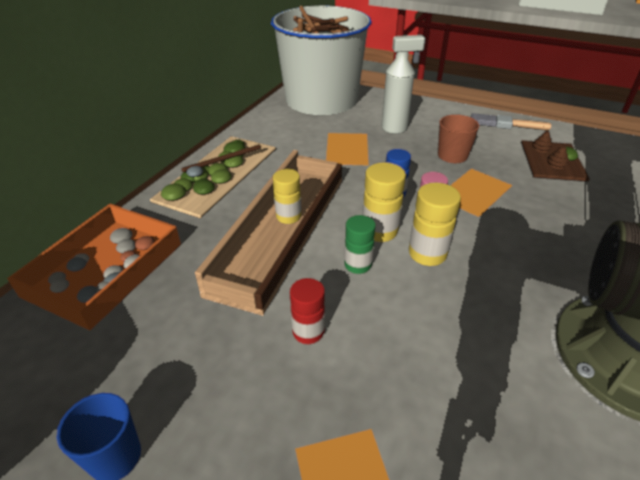

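The scene view shows red at (374,190), blue at (133,302), pink decoy at (147,248), green at (281,227) and the rack at about (320,330). Yellow candidates are (315,310) in the rack, and (214,245) and (195,190) on the table. The one in the rack is the smaller, jar-sized one, so it is meant and stays put. Next I'll fit positions from both cameras and make a confirming crop.

```bash
cat >> h.py <<'E'
from scipy.optimize import least_squares
def cyl_box(im,x,y,z0,r=.025,h=.095):
    a=np.linspace(0,2*np.pi,40)
    P=np.array([proj(im,[x+r*np.cos(t),y+r*np.sin(t),z]) for z in(z0,z0+h) for t in a])
    return np.r_[P.min(0),P.max(0)]
def fit_cyl(obs,x0,z0=0,r=.025,h=.095,free=False):
    def f(p):
        rr,hh=(p[2],p[3]) if free else (r,h)
        return np.concatenate([(cyl_box(im,p[0],p[1],z0,rr,hh)-[b[0],b[1],b[0]+b[2],b[1]+b[3]])*w for im,b,w in obs])
    q=least_squares(f,list(x0)+([r,h] if free else []),loss="soft_l1",x_scale=.01)
    return q.x,np.round(q.fun,1)
def fit_rack(im,pts,x0=(.61,0,0)):
    M=[p[0] for p in pts]
    def f(p):
        c,s=np.cos(p[2]),np.sin(p[2])
        return np.concatenate([proj(i,[p[0]+c*m[0]-s*m[1],p[1]+s*m[0]+c*m[1],m[2]])-uv for i,m,uv in pts])
    q=least_squares(f,x0,x_scale=.01);return q.x,np.round(q.fun,1)
E
python3 - <<'E'
from h import *
a=get_image("scene");b=get_image("side")
one=np.ones(4)
top=np.array([1,1,1,0])
R=[fit_cyl([(a,(357,160,34,63),one),(b,(288,277,34,63),one)],(.455,.165))]
B=[fit_cyl([(a,(106,266,55,75),one),(b,(386,150,24,45),top)],(.455,-.24))]
Y=[fit_cyl([(a,(294,272,44,77),one),(b,(269,169,32,57),one)],(.6,-.06),.012)]
Yf=[fit_cyl([(a,(294,272,44,77),one),(b,(269,169,32,57),one)],(.6,-.06),.012,free=True)]
Y1=[fit_cyl([(a,(185,192,59,104),one),(b,(364,163,41,81),one)],(.42,-.1),free=True)]
Y2=[fit_cyl([(a,(170,159,51,83),one*[1,1,0,0]),(b,(408,186,53,80),one)],(.33,-.1),free=True)]
P=[fit_cyl([(a,(125,216,46,68),one)],(.36,-.2))]
G=[fit_cyl([(a,(264,196,34,64),one),(b,(345,216,31,57),one)],(.45,-.02))]
for n,v in zip("R B Y Yf Y1 Y2 P G".split(),(R,B,Y,Yf,Y1,Y2,P,G)): print(n,v[0][0].round(4),v[0][1])
# rack corners: lip outer, back outer
pts=[(a,(-.057,-.202,.047),(181,368)),(a,(-.057,.202,.047),(408,220)),(a,(.057,.202,.060),(466,250)),(a,(.057,-.202,.060),(232,436)),
(b,(-.057,.202,.047),(257,296)),(b,(.057,.202,.060),(204,268)),(b,(-.057,-.202,.047),(342,165)),(b,(.057,-.202,.06),(297,152))]
print(fit_rack(None,[(i,m,np.array(u,float)) for i,m,u in pts]) if 0 else "")
def f(p):
    c,s=np.cos(p[2]),np.sin(p[2])
    return np.concatenate([proj(i,[p[0]+c*m[0]-s*m[1],p[1]+s*m[0]+c*m[1],m[2]])-u for i,m,u in pts])
q=least_squares(f,(.61,0,0),loss="soft_l1",x_scale=.01);print("rack",q.x.round(4),q.fun.round(1))
np.save("rack.npy",q.x)
c,s=np.cos(q.x[2]),np.sin(q.x[2])
d=Y[0][0]-q.x[:2];print("yellow in rack",(np.array([[c,s],[-s,c]])@d).round(4))
A=a["frame"].copy()
crop=cv2.resize(A[150:350,90:410],None,fx=2.5,fy=2.5);cv2.imwrite("pics/crop1.png",crop)
E
```

```text
R [0.4554 0.1655] [-0.3 -0.6  0.1  1.1 -0.8 -1.6  0.9  3.6]
B [ 0.4548 -0.2406] [-1.4 -0.6  0.9 -0.3 -4.5 -2.9  0.3  0. ]
Y [ 0.6122 -0.0561] [ 1.8 -1.  -0.7  0.1  1.3 -0.6 -1.5 -1.5]
Yf [ 0.6113 -0.056   0.0268  0.0914] [ 0.1 -0.6  0.3  0.7  1.   0.7 -0.2 -0.7]
Y1 [ 0.4344 -0.1062  0.0325  0.1339] [-0.2  0.4  0.6 -4.3 -0.4 -0.3  0.3 -1.6]
Y2 [ 0.3353 -0.0849  0.0351  0.1236] [-0.6 -0.2  0.   0.   0.2  0.2 -0.9  0.5]
P [ 0.3702 -0.186 ] [-1.7 -1.3  2.7  0.8]
G [ 0.4387 -0.0025] [-2.2 -3.8  0.4  0.3 -1.  -2.1 -0.1  1.7]

rack [ 0.614  -0.0265  0.1083] [ -2.4  -0.2  -0.5  -1.9   3.5   0.8  -0.3  -4.4   1.5  -1.8 -12.1   2.8
  -2.7  -3.4  -7.   -4.5]
yellow in rack [-0.0049 -0.0293]
```

View pics/crop1.png

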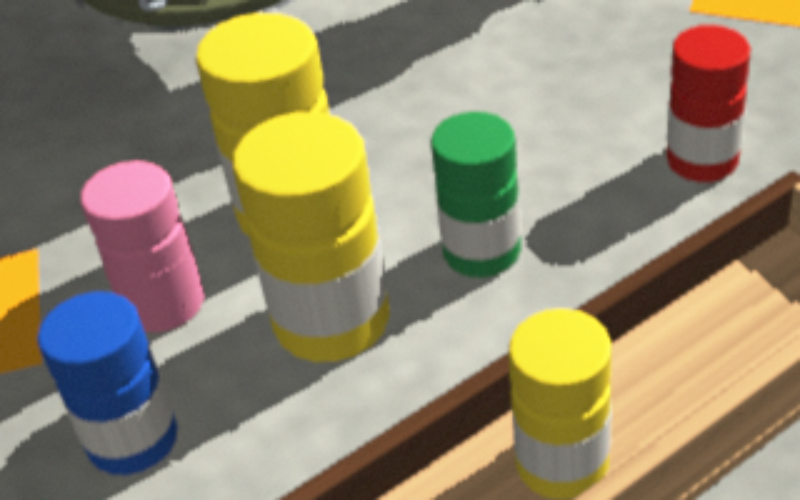

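The crop confirms it: red with a label band at crop (710,100) and blue with a label band at (105,380). Pink has no band, and the two big yellows fit at about 65 mm across and 130 mm tall, so they aren't meant. The rack's yellow fits the given size. Now move above red.

```bash
cat >> h.py <<'E'
from scipy.spatial.transform import Rotation
def go(*p):
    s=readout.get_state();R=Rotation.from_rotvec(s["eef_rot"])
    print("t",round(s["time"],2),"tcp",np.round(s["tool_pos"],4),"w",round(float(s["width"]),4),"yaw y-axis",np.degrees(np.arctan2(*R.as_matrix()[[1,0],1])).round(1))
    for t in p: print(t,"-> cm",(R.inv().apply(np.array(t)-s["tool_pos"])*100).round(2))
E
python3 -c "
from h import *
go((.40,.17,.245),(.4554,.1655,.2))"
```

```text
t 0.6 tcp [0.168  0.576  0.2453] w 0.0855 yaw y-axis -106.3
(0.4, 0.17, 0.245) -> cm [3.364e+01 3.248e+01 3.000e-02]
(0.4554, 0.1655, 0.2) -> cm [39.09 31.36  4.53]
```

```bash
python3 -m pendant '[{"offset":[4,3.5,0],"spin":0},{"offset":[8,7,0],"spin":0},{"offset":[12,11,0],"spin":0},{"offset":[15,14,0],"spin":0},{"offset":[18,17,0],"spin":0},{"offset":[21,20,0],"spin":0},{"offset":[24,23,0],"spin":0},{"offset":[26,25,0],"spin":0}]' -1 40; python3 -c "
from h import *
go((.40,.165,.245))"
```

```text
time: 1.4
tool_pos: [0.3484, 0.261, 0.2459]
eef_rot: [-3.109, 0.446, -0.001]
wrist_force: [0.7, -0.0, -0.5]
width: 0.0856
t 1.4 tcp [0.3484 0.261  0.2459] w 0.0856 yaw y-axis -106.3
(0.4, 0.165, 0.245) -> cm [7.65 7.77 0.09]
```

```bash
python3 -m pendant '[{"offset":[3,3,0],"spin":0},{"offset":[6,6,0],"spin":0},{"offset":[7.6,7.8,0],"spin":0},{"offset":[7.6,7.8,0],"spin":0},{"offset":[7.6,7.8,0],"spin":0}]' -1 40
python3 - <<'E'
from h import *
w=get_image("wrist");cv2.imwrite("pics/wrist1.png",w["frame"]);print(ray(w,320,240))
for t in("red_jar","rack"):
  for r in models.regions_of("wrist",t): print(t,r["score"],np.round(r["bbox"]))
print(cyl_box(w,.4554,.1655,0).round())
for n,z in(("lipR",.047),):
  pass
print(fit_cyl([(w,models.boxes_of("wrist","red_jar")[0]["bbox"],np.ones(4))],(.455,.165)))
go((.4554,.1655,.15),(.4554,.1655,.068))
E
```

```text
time: 1.9
tool_pos: [0.3995, 0.1645, 0.246]
eef_rot: [-3.108, 0.448, -0.001]
wrist_force: [0.1, -0.4, 0.2]
width: 0.0857
(array([0.46622186, 0.14450758, 0.3752716 ]), array([-0.2757807 ,  0.06319361, -0.95937375]))
red_jar 0.95 [249. 104.  75.  81.]
[248. 102. 325. 181.]
(array([0.45373861, 0.16742954]), array([ 1.1, -0. , -1.1, -0. ]))
t 2.1 tcp [0.3991 0.1656 0.2459] w 0.0854 yaw y-axis -106.2
(0.4554, 0.1655, 0.15) -> cm [ 5.4  -1.55  9.59]
(0.4554, 0.1655, 0.068) -> cm [ 5.4  -1.54 17.79]
```

View pics/wrist1.png

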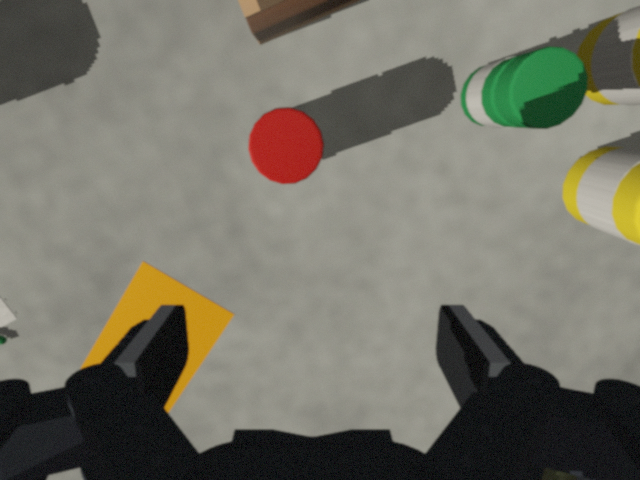

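The wrist view shows the red lid at (287,146) and the rack's lip corner at (260,43). The fit agrees with the first one to about 2 mm. Go down on red.

```bash
python3 -m pendant '[{"offset":[3,-1,0],"spin":0},{"offset":[5.3,-1.65,2],"spin":0},{"offset":[5.3,-1.65,6],"spin":0},{"offset":[5.3,-1.65,10],"spin":0},{"offset":[5.3,-1.65,13],"spin":0},{"offset":[5.3,-1.65,16],"spin":0},{"offset":[5.3,-1.65,17.8],"spin":0},{"offset":[5.3,-1.65,17.8],"spin":0}]' -1 40 
python3 -m pendant '[{"offset":[0,0,0],"spin":0},{"offset":[0,0,0],"spin":0},{"offset":[0,0,0],"spin":0},{"offset":[0,0,0],"spin":0},{"offset":[0,0,0],"spin":0},{"offset":[0,0,0],"spin":0},{"offset":[0,0,0],"spin":0},{"offset":[0,0,0],"spin":0}]' 1 40
python3 -c "
from h import *
go((.4542,.1668,.2))"
```

```text
time: 2.9
tool_pos: [0.4529, 0.1665, 0.0648]
eef_rot: [3.108, -0.442, -0.006]
wrist_force: [-1.3, -0.2, 0.8]
width: 0.0853
time: 3.7
tool_pos: [0.4536, 0.167, 0.0662]
eef_rot: [3.11, -0.442, -0.003]
wrist_force: [-0.9, 0.9, 6.1]
width: 0.0491
t 3.7 tcp [0.4536 0.167  0.0662] w 0.0491 yaw y-axis -106.2
(0.4542, 0.1668, 0.2) -> cm [ 4.000e-02  1.000e-02 -1.338e+01]
```

```bash
python3 -m pendant '[{"offset":[0,0,-1],"spin":0},{"offset":[0,0,-3],"spin":0},{"offset":[0,0,-6],"spin":0},{"offset":[0,0,-9],"spin":0},{"offset":[0,1,-12],"spin":0},{"offset":[1,3,-14],"spin":0},{"offset":[1.5,5,-15],"spin":0},{"offset":[1.5,5,-15],"spin":0}]'
python3 - <<'E'
from h import *
w=get_image("wrist");cv2.imwrite("pics/wrist2.png",w["frame"])
for t in("rack",):
  for r in models.regions_of("wrist",t): print(t,r["score"],np.round(r["bbox"]))
x,y,th=np.load("rack.npy");c,s=np.cos(th),np.sin(th)
for m in((-.057,-.202,.047),(-.057,.202,.047),(.057,.202,.06),(.057,-.202,.06),(-.045,.19,.047),(.045,.19,.06)):
  print(m,proj(w,[x+c*m[0]-s*m[1],y+s*m[0]+c*m[1],m[2]]).round())
go((.6,.06,.2))
E
```

```text
time: 4.5
tool_pos: [0.4547, 0.1134, 0.2184]
eef_rot: [-3.109, 0.445, -0.001]
wrist_force: [-0.1, -0.2, -2.6]
width: 0.0492
rack 0.96 [140.   0. 379. 135.]
(-0.057, -0.202, 0.047) [ 816. -142.]
(-0.057, 0.202, 0.047) [204. 128.]
(0.057, 0.202, 0.06) [112. -55.]
(0.057, -0.202, 0.06) [ 829. -416.]
(-0.045, 0.19, 0.047) [211. 104.]
(0.045, 0.19, 0.06) [140. -42.]
t 4.6 tcp [0.4541 0.1147 0.2159] w 0.0491 yaw y-axis -106.2
(0.6, 0.06, 0.2) -> cm [15.55  1.18  1.56]
```

View pics/wrist2.png

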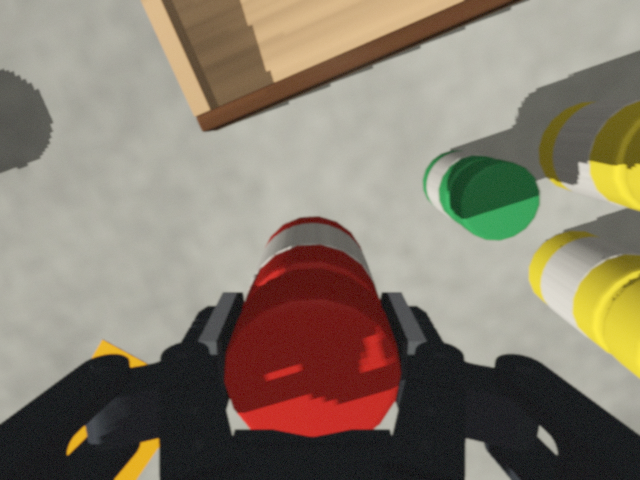

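The wrist view shows red held upright, the rack's lip-end corner (table level) at about (207,131) and the lip's bottom edge running to (525,0). Refit the rack with these.

Run:
```python
from h import *
w=get_image("wrist");a=get_image("scene")
pts=[(a,(-.057,-.202,.047),(181,368)),(a,(-.057,.202,.047),(408,220)),(a,(.057,.202,.060),(466,250)),(a,(.057,-.202,.060),(232,436)),(w,(-.057,.202,0),(207,131)),(w,(-.057,.202,.047),(198,116))]
W=lambda p,m:[p[0]+np.cos(p[2])*m[0]-np.sin(p[2])*m[1],p[1]+np.sin(p[2])*m[0]+np.cos(p[2])*m[1],m[2]]
def f(p,pts):
    r=[proj(i,W(p,m))-u for i,m,u in pts]
    A,B=proj(w,W(p,(-.057,.202,0))),proj(w,W(p,(-.057,-.1,0)))
    r.append([np.interp(525,[A[0],B[0]],[A[1],B[1]])-0])
    return np.concatenate(r)
for sel in (pts,pts[:4],pts[4:]):
    q=least_squares(f,(.61,-.02,.1),loss="soft_l1",x_scale=.01,args=(sel,));print(q.x.round(4),q.fun.round(1))
    if sel is pts: np.save("rack.npy",q.x);p=q.x
print("yellow in rack",Rotation.from_euler("z",-p[2]).apply([.6122-p[0],-.0561-p[1],0]).round(4))
M=W(p,(0,.085,.078));print("red target",np.round(M,4),"blue",np.round(W(p,(0,-.125,.078)),4))
go((M[0],M[1],.2),M)
```

```text
[ 0.6132 -0.0237  0.1   ] [-0.9 -3.   1.5 -2.5  5.2  0.4  0.4 -7.3  6.9 -6.7  0.6  9.8 -8.8]
[ 0.6125 -0.0269  0.1153] [-3.   0.1 -2.2 -2.7  1.8 -0.4 -0.3 -4.6 -8.3]
[ 0.6099 -0.0273  0.0561] [  5.1 -13.6  -1.6   1.8  -0. ]
yellow in rack [-0.0042 -0.0321  0.    ]
red target [0.6047 0.0609 0.078 ] blue [ 0.6256 -0.1481  0.078 ]
t 4.7 tcp [0.4539 0.1151 0.2153] w 0.0492 yaw y-axis -106.2
(np.float64(0.604678135690871), np.float64(0.06085057032439157), 0.2) -> cm [16.    1.02  1.48]
[np.float64(0.604678135690871), np.float64(0.06085057032439157), 0.078] -> cm [16.03  0.99 13.68]
```

Run:
```python
from h import *
w=get_image("wrist");a=get_image("scene")
pts=[(a,(-.057,-.202,.047),(181,368)),(a,(-.057,.202,.047),(408,220)),(a,(.057,.202,.060),(466,250)),(a,(.057,-.202,.060),(232,436)),(w,(-.057,.202,.047),(206,131))]
W=lambda p,m:[p[0]+np.cos(p[2])*m[0]-np.sin(p[2])*m[1],p[1]+np.sin(p[2])*m[0]+np.cos(p[2])*m[1],m[2]]
def f(p,pts):
    r=[proj(i,W(p,m))-u for i,m,u in pts]
    A,B=proj(w,W(p,(-.057,.202,.047))),proj(w,W(p,(-.057,-.1,.047)))
    r.append([np.interp(525,[A[0],B[0]],[A[1],B[1]])-0])
    return np.concatenate(r)
q=least_squares(f,(.61,-.02,.1),loss="soft_l1",x_scale=.01,args=(pts,));print(q.x.round(4),q.fun.round(1))
np.save("rack.npy",q.x);p=q.x
print("yellow in rack",Rotation.from_euler("z",-p[2]).apply([.6122-p[0],-.0561-p[1],0]).round(4))
M=W(p,(0,.085,.078));print("red target",np.round(M,4),"blue",np.round(W(p,(0,-.125,.078)),4))
go((M[0],M[1],.2),M)
```

```text
[ 0.6114 -0.0263  0.1168] [ -2.7  -0.6  -2.6  -3.3   1.5  -1.1   0.   -5.6   0.4  -0.3 -11.7]
yellow in rack [-0.0027 -0.0297  0.    ]
red target [0.6015 0.0581 0.078 ] blue [ 0.626  -0.1504  0.078 ]
t 4.8 tcp [0.454  0.1152 0.2154] w 0.0491 yaw y-axis -106.1
(np.float64(0.6014933753933475), np.float64(0.0581476249071831), 0.2) -> cm [15.76  1.38  1.49]
[np.float64(0.6014933753933475), np.float64(0.0581476249071831), 0.078] -> cm [15.79  1.36 13.69]
```

```bash
python3 -m pendant '[{"offset":[3,0.3,0],"spin":0},{"offset":[6,0.6,0],"spin":0},{"offset":[9,0.9,0],"spin":0},{"offset":[12,1.2,0],"spin":0},{"offset":[14.5,1.4,0],"spin":0},{"offset":[15.8,1.4,1.5],"spin":0},{"offset":[15.8,1.4,4],"spin":0},{"offset":[15.8,1.4,4],"spin":0}]'
python3 - <<'E'
from h import *
a=get_image("scene");b=get_image("side")
cv2.imwrite("pics/mid1.png",np.hstack([cv2.resize(a["frame"][150:450,160:480],(400,375)),cv2.resize(b["frame"][130:330,180:393],(400,375))]))
go((.6015,.0581,.084),(.6015,.0581,.078))
E
```

```text
time: 5.6
tool_pos: [0.5999, 0.0579, 0.1694]
eef_rot: [3.106, -0.44, -0.018]
wrist_force: [-1.4, 0.2, -4.7]
width: 0.0496
t 5.7 tcp [0.6015 0.058  0.1746] w 0.0493 yaw y-axis -106.1
(0.6015, 0.0581, 0.084) -> cm [ 0.03 -0.05  9.06]
(0.6015, 0.0581, 0.078) -> cm [ 0.04 -0.05  9.66]
```

View pics/mid1.png

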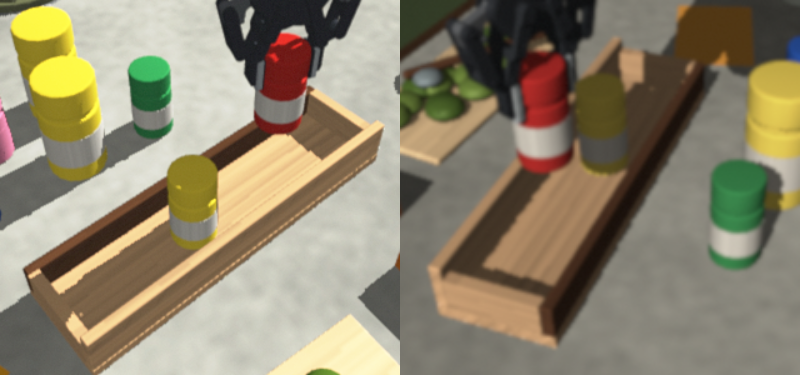

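Red is held high over the rack: base at crop (280,125) in scene and (545,165) in side. That fits a spot mid-floor once lowered. Lower it slowly.

```bash
python3 -m pendant '[{"offset":[0,0,2.5],"spin":0},{"offset":[0,0,5],"spin":0},{"offset":[0,0,7],"spin":0},{"offset":[0,0,8.2],"spin":0},{"offset":[0,0,8.8],"spin":0},{"offset":[0,0,9.1],"spin":0},{"offset":[0,0,9.2],"spin":0},{"offset":[0,0,9.2],"spin":0}]' 
python3 -c "
from h import *
print(readout.get_state()['wrist_force']);go((.6015,.0581,.078))"
```

```text
time: 6.5
tool_pos: [0.6015, 0.0579, 0.0836]
eef_rot: [3.108, -0.439, -0.005]
wrist_force: [-0.1, -0.1, -2.7]
width: 0.0494
[-0.13920778 -0.07721097 -2.74418482]
t 6.5 tcp [0.6015 0.0579 0.0836] w 0.0494 yaw y-axis -106.1
(0.6015, 0.0581, 0.078) -> cm [-0.   -0.02  0.56]
```

```bash
python3 -m pendant '[{"offset":[0,0,0.2],"spin":0},{"offset":[0,0,0.4],"spin":0},{"offset":[0,0,0.5],"spin":0},{"offset":[0,0,0.55],"spin":0},{"offset":[0,0,0.6],"spin":0},{"offset":[0,0,0.6],"spin":0}]' 
python3 -m pendant '[{"offset":[0,0,0],"spin":0},{"offset":[0,0,0],"spin":0},{"offset":[0,0,0],"spin":0},{"offset":[0,0,0],"spin":0},{"offset":[0,0,0],"spin":0},{"offset":[0,0,0],"spin":0},{"offset":[0,0,0],"spin":0},{"offset":[0,0,0],"spin":0}]' -1
python3 -c "
from h import *
go()"
```

```text
time: 7.1
tool_pos: [0.6016, 0.0578, 0.0784]
eef_rot: [3.108, -0.439, -0.004]
wrist_force: [-2.6, 0.4, 2.1]
width: 0.0491
time: 7.9
tool_pos: [0.6016, 0.0578, 0.0784]
eef_rot: [3.108, -0.439, -0.004]
wrist_force: [-0.1, -0.6, -0.3]
width: 0.0851
t 7.9 tcp [0.6016 0.0578 0.0784] w 0.0851 yaw y-axis -106.1
```

```bash
python3 -m pendant '[{"offset":[0,0,-2],"spin":0},{"offset":[0,0,-5],"spin":0},{"offset":[0,0,-9],"spin":0},{"offset":[0,0,-13],"spin":0},{"offset":[-1,3,-16],"spin":0},{"offset":[-2,7,-17],"spin":0},{"offset":[-4,11,-17],"spin":0},{"offset":[-5,14,-17],"spin":0}]' 
python3 -m pendant '[{"offset":[-1.4,4,0],"spin":0},{"offset":[-3,8,0],"spin":0},{"offset":[-4,12,0],"spin":0},{"offset":[-5.5,16,0],"spin":0},{"offset":[-7,19,0],"spin":0},{"offset":[-7,20,0],"spin":0},{"offset":[-7,20,0],"spin":0},{"offset":[-7,20,0],"spin":0}]'
python3 - <<'E'
from h import *
w=get_image("wrist");cv2.imwrite("pics/wrist3.png",w["frame"])
for t in("blue_jar","green_jar"):
  try:
   for r in models.boxes_of("wrist",t):
    print(t,r["score"],np.round(r["bbox"]),w["frame"][int(r["bbox"][1]+r["bbox"][3]/2),int(r["bbox"][0]+r["bbox"][2]/2)],fit_cyl([(w,r["bbox"],np.ones(4))],(.455,-.24)))
  except Exception as e: print(e)
go((.4548,-.2406,.068))
E
```

```text
time: 8.7
tool_pos: [0.514, -0.0638, 0.25]
eef_rot: [3.109, -0.439, -0.001]
wrist_force: [-0.4, -0.6, -0.8]
width: 0.0852
time: 9.5
tool_pos: [0.3916, -0.2364, 0.2503]
eef_rot: [3.109, -0.44, -0.001]
wrist_force: [0.4, -0.2, 0.6]
width: 0.0853
blue_jar 0.91 [251.  90.  75.  80.] [184 103  51] (array([ 0.45363985, -0.2385969 ]), array([-0.7,  0.6,  0.7, -0.6]))
blue_jar 0.77 [223. 212.  71.  94.] [166 141 214] (array([ 0.36402016, -0.18749962]), array([-0.9, -0.2,  1.6,  0.2]))
it knows: blue_jar, rack, red_jar, yellow_jar
t 9.6 tcp [ 0.3919 -0.2359  0.2502] w 0.0853 yaw y-axis -106.0
(0.4548, -0.2406, 0.068) -> cm [ 6.19 -1.33 18.21]
```

View pics/wrist3.png

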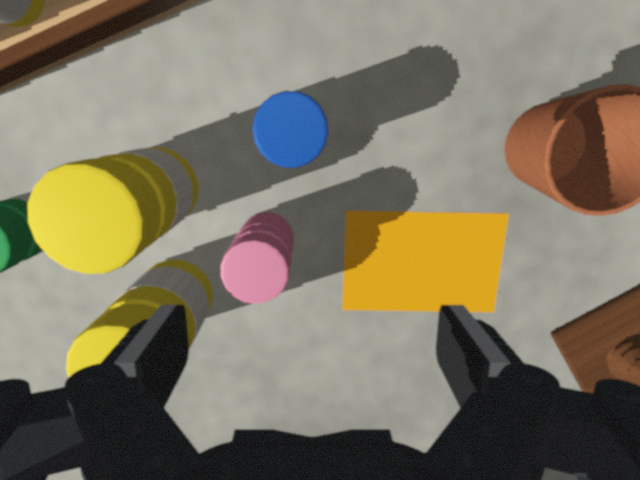

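The wrist view shows the blue lid at (290,129), pink at (257,270) and the big yellow at (90,215). The fingers have room. Go down on blue.

```bash
python3 -m pendant '[{"offset":[3,-0.7,0],"spin":0},{"offset":[6.1,-1.4,1],"spin":0},{"offset":[6.1,-1.4,5],"spin":0},{"offset":[6.1,-1.4,9],"spin":0},{"offset":[6.1,-1.4,13],"spin":0},{"offset":[6.1,-1.4,16],"spin":0},{"offset":[6.1,-1.4,18.2],"spin":0},{"offset":[6.1,-1.4,18.2],"spin":0}]' -1 40 
python3 -m pendant '[{"offset":[0,0,0],"spin":0},{"offset":[0,0,0],"spin":0},{"offset":[0,0,0],"spin":0},{"offset":[0,0,0],"spin":0},{"offset":[0,0,0],"spin":0},{"offset":[0,0,0],"spin":0},{"offset":[0,0,0],"spin":0},{"offset":[0,0,0],"spin":0}]' 1 40
python3 -c "
from h import *
go((.626,-.1504,.21))"
```

```text
time: 10.4
tool_pos: [0.4524, -0.2382, 0.0642]
eef_rot: [3.11, -0.436, -0.013]
wrist_force: [-0.1, 0.6, 0.0]
width: 0.0855
time: 11.2
tool_pos: [0.4533, -0.2384, 0.0658]
eef_rot: [3.11, -0.436, -0.008]
wrist_force: [-0.5, 1.4, 5.3]
width: 0.0493
t 11.2 tcp [ 0.4533 -0.2384  0.0658] w 0.0493 yaw y-axis -106.0
(0.626, -0.1504, 0.21) -> cm [ 14.11 -13.18 -14.52]
```

```bash
python3 -m pendant '[{"offset":[0,0,-1],"spin":0},{"offset":[0,0,-3],"spin":0},{"offset":[0,0,-6],"spin":0},{"offset":[0,0,-9],"spin":0},{"offset":[1,-1,-12],"spin":0},{"offset":[3,-2.8,-14],"spin":0},{"offset":[5,-4.7,-14.5],"spin":0},{"offset":[7,-6.5,-14.5],"spin":0}]' 
python3 -m pendant '[{"offset":[2,-1.9,0],"spin":0},{"offset":[4,-3.8,0],"spin":0},{"offset":[6,-5.6,0],"spin":0},{"offset":[7,-6.6,0],"spin":0},{"offset":[7.1,-6.6,1],"spin":0},{"offset":[7.1,-6.6,3],"spin":0},{"offset":[7.1,-6.6,4],"spin":0},{"offset":[7.1,-6.6,4],"spin":0}]'
python3 - <<'E'
from h import *
a=get_image("scene");b=get_image("side")
cv2.imwrite("pics/mid2.png",np.hstack([cv2.resize(a["frame"][150:450,160:480],(400,375)),cv2.resize(b["frame"][130:330,180:393],(400,375))]))
go((.626,-.1504,.084),(.626,-.1504,.078))
E
```

```text
time: 12.0
tool_pos: [0.5403, -0.1946, 0.2119]
eef_rot: [3.11, -0.436, -0.005]
wrist_force: [0.5, 0.1, -2.4]
width: 0.0491
time: 12.8
tool_pos: [0.6251, -0.1508, 0.169]
eef_rot: [3.11, -0.437, -0.013]
wrist_force: [0.1, 0.5, -2.5]
width: 0.0495
t 12.9 tcp [ 0.6263 -0.1511  0.1721] w 0.0492 yaw y-axis -106.0
(0.626, -0.1504, 0.084) -> cm [-0.02 -0.07  8.81]
(0.626, -0.1504, 0.078) -> cm [-0.02 -0.07  9.41]
```

View pics/mid2.png

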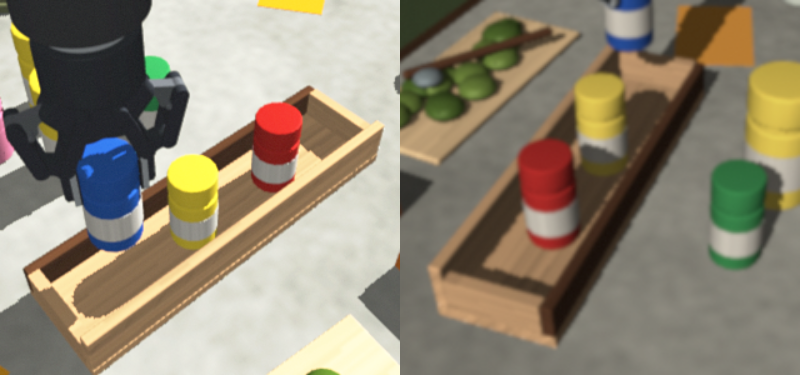

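Red stands in the rack at crop (276,150). Blue is above its spot, left of yellow at (193,200). I'll shift it 1 cm farther from yellow for finger clearance, then lower it.

```bash
python3 -m pendant '[{"offset":[0.3,0.8,1],"spin":0},{"offset":[0.35,0.85,3],"spin":0},{"offset":[0.35,0.85,5.5],"spin":0},{"offset":[0.35,0.85,7.5],"spin":0},{"offset":[0.35,0.85,8.6],"spin":0},{"offset":[0.35,0.85,8.9],"spin":0},{"offset":[0.35,0.85,8.9],"spin":0},{"offset":[0.35,0.85,8.9],"spin":0}]' 
python3 -c "
from h import *
go((.6271,-.1602,.078))"
```

```text
time: 13.7
tool_pos: [0.6278, -0.1606, 0.0847]
eef_rot: [3.11, -0.437, -0.002]
wrist_force: [0.3, -0.3, -2.6]
width: 0.0494
t 13.7 tcp [ 0.6278 -0.1606  0.0847] w 0.0494 yaw y-axis -106.0
(0.6271, -0.1602, 0.078) -> cm [-0.08 -0.02  0.67]
```

```bash
python3 -m pendant '[{"offset":[0,0,0.2],"spin":0},{"offset":[0,0,0.4],"spin":0},{"offset":[0,0,0.55],"spin":0},{"offset":[0,0,0.65],"spin":0},{"offset":[0,0,0.7],"spin":0},{"offset":[0,0,0.7],"spin":0}]' 
python3 -m pendant '[{"offset":[0,0,0],"spin":0},{"offset":[0,0,0],"spin":0},{"offset":[0,0,0],"spin":0},{"offset":[0,0,0],"spin":0},{"offset":[0,0,0],"spin":0},{"offset":[0,0,0],"spin":0},{"offset":[0,0,0],"spin":0},{"offset":[0,0,0],"spin":0}]' -1
python3 -m pendant '[{"offset":[0,0,-2],"spin":0},{"offset":[0,0,-5],"spin":0},{"offset":[0,0,-9],"spin":0},{"offset":[0,0,-13],"spin":0},{"offset":[-4,0,-15],"spin":0},{"offset":[-8,0,-16],"spin":0},{"offset":[-12,0,-17],"spin":0},{"offset":[-14,0,-17],"spin":0}]'
python3 -m pendant '[{"offset":[0,0,0],"spin":0},{"offset":[0,0,0],"spin":0}]'
python3 - <<'E'
from h import *
a=get_image("scene");b=get_image("side")
cv2.imwrite("pics/end.png",np.hstack([cv2.resize(a["frame"][150:450,160:480],(400,375)),cv2.resize(b["frame"][130:330,180:393],(400,375))]))
p=np.load("rack.npy")
for t,x0 in(("red_jar",(.6,.06)),("blue_jar",(.628,-.16)),("yellow_jar",(.612,-.056))):
  obs=[]
  for n,im in(("scene",a),("side",b)):
    c=[(np.abs(cyl_box(im,*x0,.012)-np.r_[r["bbox"][:2],np.add(r["bbox"][:2],r["bbox"][2:])]).sum(),r["bbox"]) for r in models.boxes_of(n,t)]
    c=[k for k in c if k[0]<40]
    if c: obs.append((im,min(c,key=lambda k:k[0])[1],np.ones(4)))
  x,f=fit_cyl(obs,x0,.012)
  print(t,len(obs),x.round(4),"in rack",Rotation.from_euler("z",-p[2]).apply([*(x-p[:2]),0])[:2].round(4),f)
s=readout.get_state();print(s["wrist_force"]);go()
E
```

```text
time: 14.3
tool_pos: [0.6279, -0.1606, 0.0779]
eef_rot: [3.11, -0.436, -0.001]
wrist_force: [-1.3, 0.5, -0.6]
width: 0.0495
time: 15.1
tool_pos: [0.6279, -0.1606, 0.078]
eef_rot: [3.11, -0.436, -0.001]
wrist_force: [-0.6, 0.0, -0.9]
width: 0.0851
time: 15.9
tool_pos: [0.492, -0.1216, 0.2507]
eef_rot: [3.11, -0.436, 0.006]
wrist_force: [0.7, -0.2, 0.8]
width: 0.0856
time: 16.1
tool_pos: [0.492, -0.1216, 0.2517]
eef_rot: [3.111, -0.435, 0.009]
wrist_force: [0.6, 0.6, 0.1]
width: 0.0855
red_jar 2 [0.6   0.056] in rack [-0.0017  0.083 ] [ 0.7 -1.8 -2.1  1.  -0.  -0.6 -0.6  0.6]
blue_jar 2 [ 0.6298 -0.1619] in rack [ 0.0025 -0.1368] [-0.5 -1.1  0.4 -0.  -5.8 -3.8  0.4 -1.3]
yellow_jar 2 [ 0.6115 -0.0603] in rack [-0.0039 -0.0338] [-0.2  0.5  1.3 -0.7  0.8  0.1  0.1 -2.9]
[ 0.84940649 -0.40684685 -0.54875744]
t 16.5 tcp [ 0.4922 -0.1217  0.2501] w 0.0853 yaw y-axis -106.0
```

View pics/end.png

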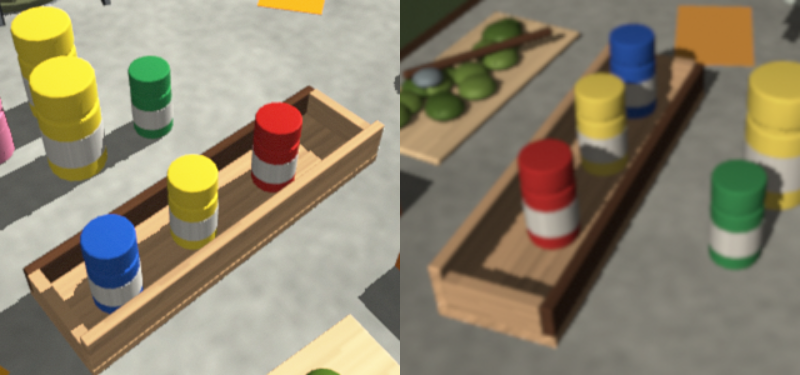

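All three jars stand upright inside the rack (crop: blue (112,265), yellow (193,200), red (276,150)), and the arm is clear.

```bash
python3 -c "
from plant import ctrl
print(ctrl.sign_off())"
```

```text
the job is handed in; nothing more can be done
None
```

The red and blue jars are back in the rack on either side of the yellow one, which I never touched. The job was handed in at about 16.5 s of the 58 s allowed.

**Final positions:** measured in the rack frame from both cameras, the x limit is ±25 mm and the y limit ±170 mm.

| Jar | x (mm) | y (mm) |
|---|---|---|
| red | −2 | +83 |
| blue | +3 | −137 |
| yellow | −4 | −34 |

- **Upright and clear:** all three look upright on the floor behind the lip in the last picture. The gripper was open and about 0.25 m up, with wrist force below about 1 N.
- **Height:** I did not measure the jars' height directly. Both were released with the tool about 12 mm above its grasp height, which matches the floor thickness.
- **Checks that disagreed:**
  - Some hand-read rack corners missed the fit, by up to 12 px in the first fit. An intermediate refit failed because I misread a wrist-image corner, and I corrected it.
  - Blue's side-camera box is off by up to 6 px at its left edge.
  - Rack position is uncertain by a few millimetres, well inside the limits.

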